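# Ring for the runner and hold up the packed caddy

### The job

Ring the desk bell for the runner by pressing its plunger right down to its stop, and let the plunger come all the way back up. Then take the loaded caddy that stands on the packing scale by its overhead bar, lift it about 10 cm clear of the scale with its goods inside, keeping it level, and finish while still holding it up there, level and still, ready for the runner. Do not push the empty caddy or the other things on the bench about.

Things in the scene. Friction and masses are not known exactly. Their poses are not given: they have to be found in the camera images.
- bell_plunger (a joint): plunger of the desk bell: 0 = up at rest, grows as it is pressed, 0.008 m = down on its stop. A spring pushes it back up: it starts to move at about 2 N and takes about 5 N to reach the stop
- plunger_top (a point): centre of the top face of the bell's plunger head, a flat steel button 20 mm across, 67 mm above the bench at rest; it moves straight down with the plunger. The bell is a steel dome 76 mm across on a black base 84 mm across, fixed to the bench; the dome's crown is 46 mm above the bench, the head's underside 13 mm above the crown
- scale: packing scale fixed to the bench: steel platform 200 (x) x 160 (y) mm, its top 45 mm above the bench; the origin is on the bench under the middle of the platform; a low black display at its -x side
- caddy: the loaded caddy, standing on the scale: open grey tray 190 (x) x 110 (y) mm, walls 45 mm high and 4 mm thick, with a carrying bar overhead. Origin at the centre of the underside, z up. Tray and bar alone weigh about 250 g, centred between its ends
- caddy_handle (a point): middle of the loaded caddy's carrying bar, 120 mm above the tray's underside. The black bar is 14 mm wide (y) and 14 mm high, runs along the caddy's x axis between two end posts (8 mm thick, outer faces at x = +-95 mm), and is free to grip for 75 mm each way from its middle; the goods' tops are more than 60 mm below it. Axes as the caddy's
- carton: small cardboard carton in the caddy, 60 x 70 mm, 45 mm tall, about 220 g (between 180 and 265 g), standing about 45 mm from the caddy's middle towards one end; at which end varies. Origin at the centre of its underside
- label_roll: roll of paper labels lying flat in the caddy, 70 mm across, 40 mm tall, about 80 g, about 45 mm from the caddy's middle at the other end than the carton, so the loaded caddy balances roughly 11 mm from the bar's middle on the carton's side. Origin at the centre of its underside
- empty_caddy: empty twin of the caddy, same shape and size, nothing in it, standing on the bench (leave alone). Origin at the centre of its underside
- stamp: hand stamp, black block 36 x 56 mm with a wooden knob handle, 72 mm tall, near the bell (leave alone). Origin at the centre of its underside
- tape_roll: roll of clear tape lying flat, 84 mm across, 48 mm tall, near the bell (leave alone). Origin at the centre of its underside
- tape_dispenser: desk tape dispenser, 170 x 70 mm, 100 mm tall, at the right side of the bench (leave alone). Origin at the centre of its underside
- scanner: hand-held barcode scanner lying flat, 190 x 65 mm, 35 mm tall, at the left side of the bench (leave alone). Origin at the centre of its underside
- stapler: stapler, 140 x 34 mm, 51 mm tall, near the empty caddy (leave alone). Origin at the centre of its underside
There are look-alikes about, which are no part of the job. What is shaped like the caddy but red or yellow is not meant.

How it is judged:
By the outcome, as a careful person would: the job done as asked, in the order asked, and still so for the second after the job is handed in, while the arm keeps its last pose, push and grip.
It also fails if it takes over 48 s, if anything falls off the work surface, if the arm or the gripper's body presses on something with over 40 N, if the wrist force passes 120 N, or if a joint passes its speed limit or range.

### The arm

A 7-joint arm with a two-finger parallel gripper is mounted at the origin on the work surface. World frame = base frame: x ahead of the robot, y to its left, z up, the work surface at z = 0. Lengths are in m, angles in rad, forces in N, time in s.
With the tool pointing down it reaches from about 0.4 to 0.85 m from the base axis. Payload 4.4 kg.
Tool frame: the origin (TCP) lies on the centre line of the jaws, within the pads' length; the fingertips stand r.nose_length ahead of it and the grasp point (between the pads) lies 6 mm ahead of it (r.nose_length is the distance from the TCP to the fingertips, in m); z points along the fingers, y is the line along which they close (so a half turn about z gives the same grasp; the last joint's range is limited). The gripper opens to 94 mm and grips with 3 to 60 N. Pads are 16 mm wide; open, the fingers measure 119 mm over their backs; the gripper's body (75 mm by 177 mm) begins 78 mm behind the grasp point.
Start: joints at [-1.386, 0.628, 0.038, 1.517, -0.027, 0.996, -0.02], TCP at [0.161, 0.63, 0.23] pointing down, gripper open.
Joint ranges: [-3.06, 3.06], [-0.37, 2.12], [-1.25, 1.32], [0.18, 2.47], [-1.1, 4.24], [0.23, 1.98], [-2.94, 2.94]. Speed limits (rad/s): [2.57, 2.57, 3.14, 3.14, 3.14, 3.14, 3.14].

### API

Orientations are given as a unit quaternion [w, x, y, z].
In Python, from cell import r gives the robot as it stands.
- The arm moves only by the tool jog_arm, never from a script. Its argument "targets" is a list of rows, each an object with "slide": the shift along the tool's x, y, z scaled (see below), a list of three; "angular": the turn, a rotation vector about the tool's x, y, z scaled (see below), a list of three; "hand": the opening, from 0 (shut) to 1 (fully open). A call has 1 to 12 rows; each row shifts and turns the commanded pose from where the row before left it, along the tool's axes as they then stand; what a row does not reach is not made up. The controller multiplies each number of a shift by 50 cm and each number of a turn by 6 degrees. A row lasts 1/8 s, in which the tool goes at most 62.5 mm and 10.7 degrees, less where a joint would pass 70% of its speed; a pose out of reach is approached as far as the arm can. A call with a number of a shift or a turn outside -1 to 1 is refused whole. A call with a gripper value outside its range is refused whole. The fingers move at their own pace and stop on an object; "squeeze" is the grip in N (left out, the last holds). Time passes only in rows, so rows that do not move let the fingers close. It gives the time, the measured TCP pose, the force, the opening and the grip force at its end, in the units of the state.
- r.get_obs(): the state, without advancing time (a new reading comes with each control period).
- r.read_camera(name): name is "side" or "top"; returns (picture, depth): 480x640x3 uint8, red, green, blue; 480x640 float32, m along the optical axis (not along the pixel's ray), 0 where there is no reading.
- r.calibration(name): a dict with "intrinsics" (3x3 intrinsics, pixels), "R" (3x3) and "t" (3): a world point X has camera coordinates R X + t. Camera axes: x right, y down, z forward; pixel columns grow to the right and rows downward; lengths in m; the calibration is good to about 2 mm. A picture is of the moment at which its call begins. calibration takes no time and is no camera call.
- r.sign_off(): hands the job in; it is judged then, once.
The state is a dict: "time_s": time; "qpos": joint angles; "joint_velocities": joint speeds; "effort": joint torques, N m; "tcp_pos": TCP position; "ee_rot": TCP orientation; "force": force on the tool from outside, world axes, zero at the start; "moment": the same for the moment, N m; "grip_width": opening from 0.0 (shut) to 1.0 (fully open); "grip_force": force on a finger pad.
Only numpy, scipy, OpenCV 4.12 (cv2) and the standard library are available. Lean on these libraries where they do the work, as an engineer would, in place of code of your own. Each camera call takes 0.05 s, during which the arm holds its last target. There are 200 camera calls.

## Working session

There is one attempt and no reset: what is moved stays moved. The work goes in short steps, Python scripts to look and compute and a tool call to move; the robot and the scene stay as the last step left them, time stands still between calls to the robot, and variables do not carry over. Pictures are saved under pics/ and viewed, at most 10 in all, crops included, and the job is handed in when it is done.

Besides the shell and the picture viewer there is one more tool, called after "Emit:" in YAML: its name, and indented under it one key for each argument. jog_arm: Moves the arm, as the interface text tells. Its arguments: {"type":"object","properties":{"targets":{"type":"array","items":{"type":"object","properties":{"slide":{"type":"array","items":{"type":"number"}},"angular":{"type":"array","items":{"type":"number"}},"hand":{"type":"number"}}}},"squeeze":{"type":"number"}},"required":["targets"]}

```bash
mkdir -p pics; python3 - <<'E'
from cell import r
import cv2,numpy as np
o=r.get_obs();print({k:np.round(v,3) for k,v in o.items()},r.nose_length)
for n in("top","side"):
    p,d=r.read_camera(n);cv2.imwrite(f"pics/{n}0.png",p[:,:,::-1]);np.savez(f"{n}0.npz",p=p,d=d)
    c=r.calibration(n);print(n,c)
E
```

```text
{'time_s': np.float64(0.0), 'qpos': array([-1.386,  0.629,  0.038,  1.518, -0.027,  0.996, -0.02 ]), 'joint_velocities': array([ 0.   ,  0.001, -0.001,  0.001,  0.002,  0.001,  0.001]), 'effort': array([ 0.0000e+00, -5.4972e+01,  1.1430e+00, -1.8664e+01, -5.2000e-02,
        2.3000e-02,  0.0000e+00]), 'tcp_pos': array([0.161, 0.629, 0.23 ]), 'ee_rot': array([-0.   ,  0.125,  0.992, -0.001]), 'force': array([ 0.379, -0.293,  0.448]), 'moment': array([ 0.006, -0.059, -0.005]), 'grip_force': np.float64(0.0), 'grip_width': np.float64(1.001)} 0.025
top {'intrinsics': array([[598.11293577,   0.        , 317.79071868],
       [  0.        , 598.11293577, 234.9454409 ],
       [  0.        ,   0.        ,   1.        ]]), 'R': array([[-8.30461715e-04, -9.99861659e-01,  1.66124143e-02],
       [-9.91652669e-01, -1.31851083e-03, -1.28931170e-01],
       [ 1.28935237e-01, -1.65808174e-02, -9.91514388e-01]]), 't': array([-0.00800697,  0.50343295,  1.62216392])}
side {'intrinsics': array([[577.26050598,   0.        , 320.48610351],
       [  0.        , 577.26050598, 239.00171156],
       [  0.        ,   0.        ,   1.        ]]), 'R': array([[-0.88047138, -0.47395248, -0.0117981 ],
       [-0.32711607,  0.62532682, -0.70849237],
       [ 0.34316939, -0.61994791, -0.70561984]]), 't': array([0.43648401, 0.24854172, 1.88909823])}
```

View pics/top0.png

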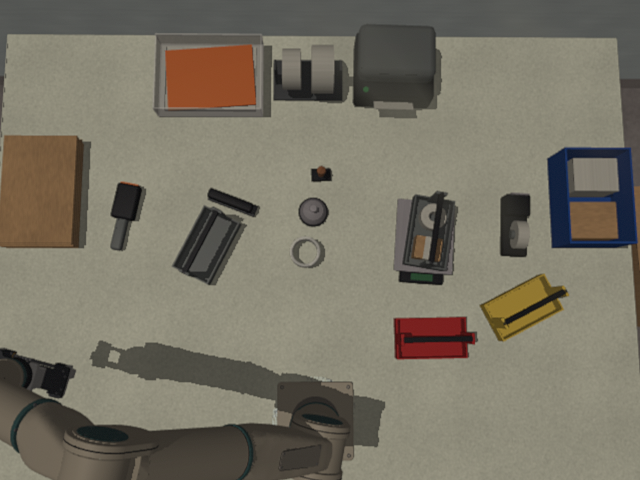

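View pics/side0.png

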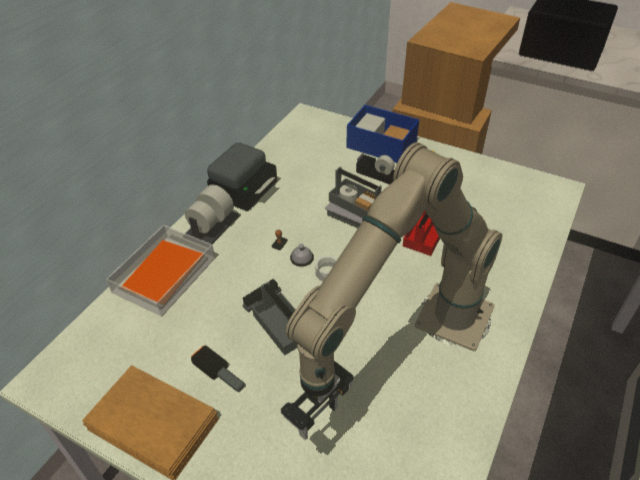

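Top view: the grey caddies are at (430,230), on the scale with goods in it, and (210,245), empty on the bench. The look-alikes are red (432,337) and yellow (523,307). The one at (430,230) fits: it is grey, loaded and on the scale. The bell is at (313,210), between the stamp (320,173) and the tape (307,252). I'll confirm with a crop.

```bash
cat > h.py <<'E'
import numpy as np
from cell import r
def ray(n,u,v,z):
    "world point on pixel ray at height z"
    c=r.calibration(n);R,t=c["R"],c["t"]
    d=R.T@np.linalg.inv(c["intrinsics"])@[u,v,1];o=-R.T@t
    return o+d*(z-o[2])/d[2]
def cloud(n,d):
    c=r.calibration(n);v,u=np.indices(d.shape)
    P=np.stack([u,v,np.ones_like(u)],-1)@np.linalg.inv(c["intrinsics"]).T*d[...,None]
    return (P-c["t"])@c["R"]
E
python3 - <<'E'
from h import *
import cv2
a=np.load("top0.npz");p,d=a["p"],a["d"]
cv2.imwrite("pics/crop1.png",cv2.resize(p[150:290,290:470,::-1],None,fx=4,fy=4,interpolation=cv2.INTER_CUBIC))
X=cloud("top",d);
w=X[190:290,380:470].reshape(-1,3)
b=w[(w[:,2]>.15)&(w[:,2]<.2)];print("bar",len(b),b.mean(0),b.min(0),b.max(0))
c,(l),ang=cv2.minAreaRect(b[:,:2].astype(np.float32)*1000);print(c,l,ang)
U,S,V=np.linalg.svd(b[:,:2]-b[:,:2].mean(0));print(V[0],np.degrees(np.arctan2(V[0][1],V[0][0])))
w=X[190:232,295:332].reshape(-1,3);b=w[(w[:,2]>.056)&(w[:,2]<.08)];print("plunger",len(b),b.mean(0),b.min(0),b.max(0))
b=w[(w[:,2]>.02)&(w[:,2]<.05)];print("dome",(b.min(0)+b.max(0))/2, b.mean(0),np.ptp(b,0))
w=X[160:185,305:335].reshape(-1,3);b=w[w[:,2]>.02];print("stamp",b.mean(0),b.min(0),b.max(0))
w=X[235:275,285:330].reshape(-1,3);b=w[w[:,2]>.02];print("tape",b.mean(0),b.min(0),b.max(0))
E
```

```text
bar 514 [ 0.50563683 -0.30516193  0.17155772] [ 0.41124273 -0.33487554  0.15070834] [ 0.60232841 -0.27575947  0.18237597]
(506.9216003417969, -305.3885803222656) (28.720069885253906, 190.6146240234375) 80.33953094482422
[-0.98525552  0.17108932] 170.14883957393883
plunger 42 [0.57340317 0.00595025 0.06795567] [ 0.5637469  -0.00808875  0.05809242] [0.58339042 0.01386694 0.07709512]
dome [0.5735559  0.00666651 0.03500711] [0.57153325 0.00697316 0.03619469] [0.07101152 0.07001799 0.0299508 ]
stamp [ 0.66975113 -0.01329621  0.09553708] [ 0.29006989 -0.03978468  0.02035383] [0.69393175 0.01955472 1.67344008]
tape [0.45197599 0.02879961 0.10388373] [ 0.29006989 -0.01100031  0.02035217] [0.49897484 0.07107368 1.67344008]
```

View pics/crop1.png

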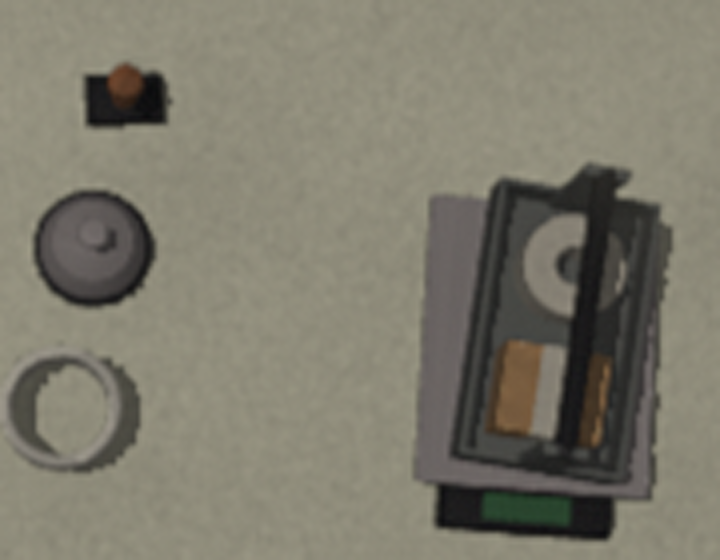

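The crop shows the plunger head at (97,236), i.e. px (314.3,209). The caddy is grey and loaded: the roll is at the far end, crop (573,265), and the carton at the near end, (550,390). Its bar runs from (603,172) to (567,448), and it stands on the scale with its display at (525,508). This is the caddy meant. Balance lies towards the near end (-x).

```bash
cat >> h.py <<'E'
from scipy.spatial.transform import Rotation as Ro
def go(target,yaw=None):
    "slide sum in tool axes / 0.5 m from measured pose; tool-z turn/6deg to bring tool y to yaw (world deg)"
    o=r.get_obs();w,x,y,z=o["ee_rot"];R=Ro.from_quat([x,y,z,w]).as_matrix()
    s=R.T@(np.array(target)-o["tcp_pos"])/.5
    print("t",o["time_s"],"tcp",o["tcp_pos"].round(4),"F",o["force"].round(2),"w",o["grip_width"].round(3),"slide",s.round(4))
    yy=np.degrees(np.arctan2(R[1,1],R[0,1]));print("tool y",yy.round(2),"tilt z",R[:,2].round(4))
    if yaw is not None: print("angz",((yy-yaw)/6).round(3))
E
python3 - <<'E'
from h import *
for u,v in((314.25,209),):print("plunger",ray("top",u,v,.067))
e=[ray("top",290+u/4,150+v/4,.172) for u,v in((603,172),(567,448))];print(e,(e[0]+e[1])/2,np.degrees(np.arctan2(*(e[0]-e[1])[[1,0]])))
a=np.load("top0.npz");d=a["d"];X=cloud("top",d);w=X[190:290,380:470].reshape(-1,3);b=w[(w[:,2]>.166)&(w[:,2]<.178)]
print(len(b),b.mean(0),(b.min(0)+b.max(0))/2,cv2.minAreaRect(b[:,:2].astype(np.float32)*1000) if 0 else "")
m=np.polyfit(b[:,0],b[:,1],1);print(m,np.degrees(np.arctan(m[0])))
go([.573,.006,.13],80.1)
E
```

```text
plunger [0.57022494 0.00227749 0.067     ]
[array([ 0.59418763, -0.32095412,  0.172     ]), array([ 0.41681031, -0.29328215,  0.172     ])] [ 0.50549897 -0.30711813  0.172     ] -8.86702558016943
434 [ 0.50598145 -0.30571179  0.17230193] [ 0.50700947 -0.30531751  0.17200771] 
[-0.17179848 -0.21878495] -9.748166201288347Traceback (most recent call last):
  File "<stdin>", line 7, in <module>
  File "h.py", line 17, in go
    print("t",o["time_s"],"tcp",o["tcp_pos"].round(4),"F",o["force"].round(2),"w",o["grip_width"].round(3),"slide",s.round(4))
                                                                                  ^^^^^^^^^^^^^^^^^^^^^
AttributeError: 'float' object has no attribute 'round'
```

```bash
sed -i 's/o\["grip_width"\].round(3)/round(float(o["grip_width"]),3)/; s/yy=np.degrees(\(.*\));print/yy=float(np.degrees(\1));print/; s/yy.round(2)/round(yy,2)/; s/((yy-yaw)\/6).round(3)/round((yy-yaw)\/6,3)/' h.py
python3 - <<'E'
from h import *
print("base",ray("top",290-.375+94/4,150-.375+248/4,.012),"plunger",ray("top",313.87,208.6,.067))
for n in("top","side"):
    X=cloud(n,np.load(n+"0.npz")["d"]).reshape(-1,3)
    w=X[np.hypot(X[:,0]-.572,X[:,1]-.005)<.055]
    b=w[(w[:,2]>.062)&(w[:,2]<.072)];print(n,len(b),np.median(b,0),(b.min(0)+b.max(0))/2)
    b=w[(w[:,2]>.02)&(w[:,2]<.046)]
    # sphere fit of dome
    s=np.linalg.lstsq(np.c_[2*b,np.ones(len(b))],(b**2).sum(1),rcond=None)[0];print("dome",len(b),s)
    w=X[(abs(X[:,0]-.506)<.12)&(abs(X[:,1]+.305)<.06)];b=w[(w[:,2]>.166)&(w[:,2]<.18)];print("bar",len(b),b.mean(0),(b.min(0)+b.max(0))/2,np.polyfit(b[:,0],b[:,1],1),np.polyfit(b[:,1],b[:,0],1))
go([.573,.005,.13],80.1)
E
```

```text
base [0.57231498 0.00485401 0.012     ] plunger [0.57132786 0.00331263 0.067     ]
top 29 [0.57318536 0.00569261 0.06683697] [0.57393109 0.00568065 0.0665587 ]
dome 428 [ 0.57426563  0.00707345  0.01330452 -0.32874781]
bar 456 [ 0.50592599 -0.30569282  0.17261479] [ 0.50678557 -0.30531751  0.17299204] [-0.17243142 -0.21845528] [-4.50131751 -0.87009446]
side 9 [0.5677329  0.01085273 0.06368763] [0.56608257 0.00946549 0.06553893]
dome 214 [ 0.5662654   0.01331696  0.01712583 -0.32026928]
bar 114 [ 0.49004998 -0.29870393  0.16992279] [ 0.49783917 -0.29884341  0.17134052] [-0.17740368 -0.21176725] [-4.20026507 -0.76458568]
t 0.1 tcp [0.1611 0.6292 0.2297] F [-1.34  0.17  0.61] w 0.999 slide [-1.1077 -1.0045  0.201 ]
tool y 75.63 tilt z [-4.0e-04 -1.6e-03 -1.0e+00]
angz -0.745
```

Emit:
jog_arm:
  targets:
    - {"slide": [-0.04, -0.036, 0], "angular": [0, 0, 0], "hand": 0}
    - {"slide": [-0.08, -0.0725, 0], "angular": [0, 0, 0], "hand": 0}
    - {"slide": [-0.08, -0.0725, 0], "angular": [0, 0, 0], "hand": 0}
    - {"slide": [-0.08, -0.0725, 0], "angular": [0, 0, 0], "hand": 0}
    - {"slide": [-0.08, -0.0725, 0], "angular": [0, 0, 0], "hand": 0}
    - {"slide": [-0.08, -0.0725, 0], "angular": [0, 0, 0], "hand": 0}
    - {"slide": [-0.08, -0.0725, 0], "angular": [0, 0, 0], "hand": 0}
    - {"slide": [-0.08, -0.0725, 0], "angular": [0, 0, 0], "hand": 0}
    - {"slide": [-0.08, -0.0725, 0], "angular": [0, 0, 0], "hand": 0}
    - {"slide": [-0.08, -0.0725, 0], "angular": [0, 0, 0], "hand": 0}
    - {"slide": [-0.08, -0.0725, 0], "angular": [0, 0, 0], "hand": 0}
    - {"slide": [-0.08, -0.0725, 0], "angular": [0, 0, 0], "hand": 0}
  squeeze: 10

```text
time_s: 1.6
tcp_pos: [0.5041, 0.1103, 0.2303]
ee_rot: [-0.0, 0.125, 0.992, 0.0]
force: [0.9, -0.5, 0.8]
grip_width: 0.003
grip_force: 0.0
```

```bash
python3 -c "
from h import *
go([.5725,.006,.13],80.1)"
```

```text
t 1.6 tcp [0.5041 0.1103 0.2303] F [ 0.86 -0.45  0.79] w 0.003 slide [-0.1844 -0.1681  0.2005]
tool y 75.64 tilt z [-3.e-04  1.e-04 -1.e+00]
angz -0.744
```

Emit:
jog_arm:
  targets:
    - {"slide": [-0.07, -0.064, 0.03], "angular": [0, 0, 0], "hand": 0}
    - {"slide": [-0.07, -0.064, 0.05], "angular": [0, 0, 0], "hand": 0}
    - {"slide": [-0.0444, -0.04, 0.06], "angular": [0, 0, 0], "hand": 0}
    - {"slide": [0, 0, 0.03], "angular": [0, 0, -0.745], "hand": 0}
    - {"slide": [0, 0, 0], "angular": [0, 0, 0], "hand": 0}
    - {"slide": [0, 0, 0], "angular": [0, 0, 0], "hand": 0}

```text
time_s: 2.35
tcp_pos: [0.5721, 0.0081, 0.146]
ee_rot: [0.0, 0.087, 0.996, 0.0]
force: [0.0, 0.1, 0.1]
grip_width: 0.006
grip_force: 0.0
```

```bash
python3 - <<'E'
from h import *
import cv2
go([.5725,.006,.092],80.1)
p,d=r.read_camera("side");q,d=r.read_camera("top")
cv2.imwrite("pics/c2.png",np.hstack([cv2.resize(i[...,::-1],None,fx=4,fy=4,interpolation=cv2.INTER_CUBIC) for i in(p[200:300,250:350],q[160:260,265:365])]))
E
```

```text
t 2.35 tcp [0.5721 0.0081 0.146 ] F [0.02 0.07 0.06] w 0.006 slide [-0.0015 -0.004   0.1079]
tool y 80.07 tilt z [ 5.e-04  3.e-04 -1.e+00]
angz -0.005
```

View pics/c2.png

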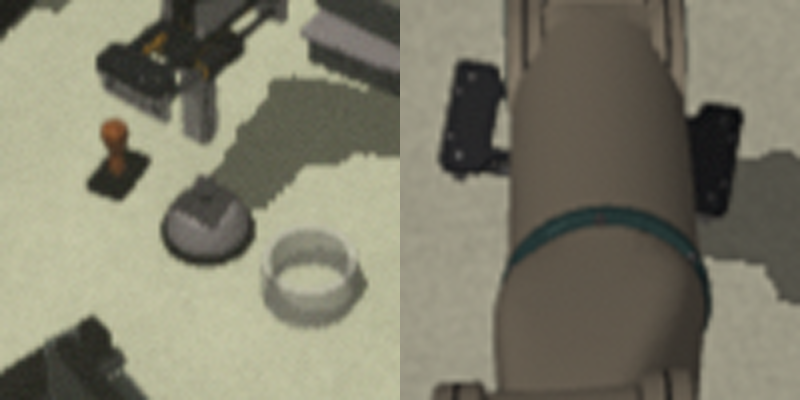

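Side crop (left): the closed fingertips at (200,140) are above the plunger at (207,185), with the stamp and tape clear. The arm hides the bell in the top view. I'll go down now.

Emit:
jog_arm:
  targets:
    - {"slide": [-0.0015, -0.004, 0.04], "angular": [0, 0, 0], "hand": 0}
    - {"slide": [0, 0, 0.04], "angular": [0, 0, 0], "hand": 0}
    - {"slide": [0, 0, 0.02], "angular": [0, 0, 0], "hand": 0}
    - {"slide": [0, 0, 0], "angular": [0, 0, 0], "hand": 0}
    - {"slide": [0, 0, 0], "angular": [0, 0, 0], "hand": 0}

```text
time_s: 3.08
tcp_pos: [0.5729, 0.0056, 0.0962]
ee_rot: [0.001, 0.086, 0.996, 0.0]
force: [0.2, 0.9, 0.3]
grip_width: 0.004
grip_force: 0.0
```

Emit:
jog_arm:
  targets:
    - {"slide": [0, 0, 0.008], "angular": [0, 0, 0], "hand": 0}
    - {"slide": [0, 0, 0.006], "angular": [0, 0, 0], "hand": 0}
    - {"slide": [0, 0, 0.006], "angular": [0, 0, 0], "hand": 0}
    - {"slide": [0, 0, 0], "angular": [0, 0, 0], "hand": 0}
    - {"slide": [0, 0, 0], "angular": [0, 0, 0], "hand": 0}

```text
time_s: 3.7
tcp_pos: [0.5731, 0.0055, 0.0858]
ee_rot: [0.001, 0.086, 0.996, 0.0]
force: [2.3, -1.1, 4.1]
grip_width: 0.01
grip_force: 2.3
```

Force is 4 N and rising as expected. I'll press on to the stop.

Emit:
jog_arm:
  targets:
    - {"slide": [0, 0, 0.004], "angular": [0, 0, 0], "hand": 0}
    - {"slide": [0, 0, 0.002], "angular": [0, 0, 0], "hand": 0}
    - {"slide": [0, 0, 0], "angular": [0, 0, 0], "hand": 0}
    - {"slide": [0, 0, 0], "angular": [0, 0, 0], "hand": 0}

```text
time_s: 4.2
tcp_pos: [0.5732, 0.0055, 0.0841]
ee_rot: [0.001, 0.086, 0.996, 0.0]
force: [-1.8, 0.3, 15.7]
grip_width: 0.001
grip_force: 8.2
```

On the stop: 15.7 N, z = 0.0841. I'll let it up and rise to travel height.

Emit:
jog_arm:
  targets:
    - {"slide": [0, 0, -0.02], "angular": [0, 0, 0], "hand": 0}
    - {"slide": [0, 0, -0.04], "angular": [0, 0, 0], "hand": 0}
    - {"slide": [0, 0, -0.08], "angular": [0, 0, 0], "hand": 0}
    - {"slide": [0, 0, -0.08], "angular": [0, 0, 0], "hand": 0}
    - {"slide": [0, 0, -0.07], "angular": [0, 0, 0], "hand": 0}
    - {"slide": [0, 0, -0.03], "angular": [0, 0, 0], "hand": 0.6}
    - {"slide": [0, 0, 0], "angular": [0, 0, 0], "hand": 0.6}
  squeeze: 50

```text
time_s: 5.08
tcp_pos: [0.572, 0.0054, 0.2423]
ee_rot: [-0.0, 0.086, 0.996, -0.0]
force: [0.2, 0.5, 0.3]
grip_width: 0.183
grip_force: 0.0
```

```bash
python3 -c "
from h import *
go([.4955,-.3036,.235],80.2)"
```

```text
t 5.075 tcp [0.572  0.0054 0.2423] F [0.16 0.51 0.29] w 0.183 slide [ 0.0444 -0.6352  0.0146]
tool y 80.1 tilt z [-4.e-04 -0.e+00 -1.e+00]
angz -0.017
```

Emit:
jog_arm:
  targets:
    - {"slide": [0.0034, -0.045, 0], "angular": [0, 0, 0], "hand": 0.6}
    - {"slide": [0.006, -0.085, 0], "angular": [0, 0, 0], "hand": 0.6}
    - {"slide": [0.006, -0.085, 0], "angular": [0, 0, 0], "hand": 0.6}
    - {"slide": [0.006, -0.085, 0], "angular": [0, 0, 0], "hand": 0.6}
    - {"slide": [0.006, -0.085, 0], "angular": [0, 0, 0], "hand": 0.6}
    - {"slide": [0.006, -0.085, 0], "angular": [0, 0, 0], "hand": 0.6}
    - {"slide": [0.006, -0.085, 0], "angular": [0, 0, 0], "hand": 0.6}
    - {"slide": [0.005, -0.08, 0], "angular": [0, 0, -0.017], "hand": 0.6}
    - {"slide": [0, 0, 0], "angular": [0, 0, 0], "hand": 0.6}
    - {"slide": [0, 0, 0], "angular": [0, 0, 0], "hand": 0.6}

```text
time_s: 6.32
tcp_pos: [0.4954, -0.3021, 0.2408]
ee_rot: [-0.001, 0.085, 0.996, 0.001]
force: [-0.0, 0.3, -0.1]
grip_width: 0.599
grip_force: 0.0
```

```bash
python3 - <<'E'
from h import *
import cv2
go([.4955,-.3036,.171],80.2)
p,d=r.read_camera("side");q,d=r.read_camera("top")
cv2.imwrite("pics/c3.png",np.hstack([cv2.resize(i[...,::-1],None,fx=4,fy=4,interpolation=cv2.INTER_CUBIC) for i in(p[140:260,310:410],q[180:300,385:485])]))
E
```

```text
t 6.325 tcp [ 0.4954 -0.3021  0.2408] F [-0.04  0.31 -0.15] w 0.599 slide [-0.0012 -0.0033  0.1396]
tool y 80.23 tilt z [-0.0025  0.0025 -1.    ]
angz 0.005
```

View pics/c3.png

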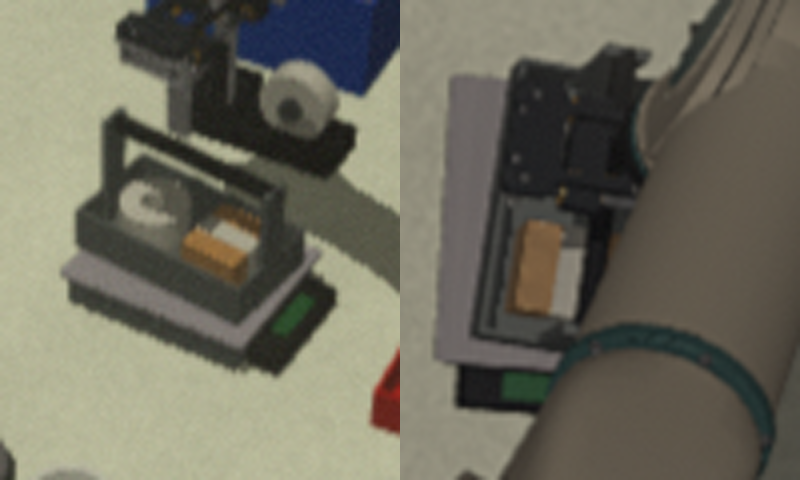

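Left (side): the open fingers at (180,120) and (235,90) straddle the bar, just carton-side of its middle (about 190,155). Carton and roll sit flat. I'll go down and close.

Emit:
jog_arm:
  targets:
    - {"slide": [-0.001, -0.003, 0.03], "angular": [0, 0, 0], "hand": 0.6}
    - {"slide": [0, 0, 0.04], "angular": [0, 0, 0], "hand": 0.6}
    - {"slide": [0, 0, 0.04], "angular": [0, 0, 0], "hand": 0.6}
    - {"slide": [0, 0, 0.03], "angular": [0, 0, 0], "hand": 0.6}
    - {"slide": [0, 0, 0], "angular": [0, 0, 0], "hand": 0.6}
    - {"slide": [0, 0, 0], "angular": [0, 0, 0], "hand": 0.6}

```text
time_s: 7.18
tcp_pos: [0.4965, -0.3052, 0.1728]
ee_rot: [0.0, 0.085, 0.996, -0.0]
force: [-0.0, -0.6, 0.4]
grip_width: 0.599
grip_force: 0.0
```

```bash
python3 -c "
from h import *
go([.4955,-.3036,.171],80.2)"
```

```text
t 7.175 tcp [ 0.4965 -0.3052  0.1728] F [-0.01 -0.62  0.35] w 0.599 slide [0.0025 0.0028 0.0037]
tool y 80.21 tilt z [ 7.e-04 -4.e-04 -1.e+00]
angz 0.002
```

Emit:
jog_arm:
  targets:
    - {"slide": [0.002, 0.003, 0.0037], "angular": [0, 0, 0], "hand": 0.25}
    - {"slide": [0, 0, 0], "angular": [0, 0, 0], "hand": 0.25}
    - {"slide": [0, 0, 0], "angular": [0, 0, 0], "hand": 0.2}
    - {"slide": [0, 0, 0], "angular": [0, 0, 0], "hand": 0}
    - {"slide": [0, 0, 0], "angular": [0, 0, 0], "hand": 0}
    - {"slide": [0, 0, 0], "angular": [0, 0, 0], "hand": 0}
    - {"slide": [0, 0, 0], "angular": [0, 0, 0], "hand": 0}
  squeeze: 8

```text
time_s: 8.05
tcp_pos: [0.4952, -0.3044, 0.1708]
ee_rot: [0.0, 0.086, 0.996, -0.001]
force: [-1.6, -3.4, 1.4]
grip_width: 0.148
grip_force: 8.0
```

Emit:
jog_arm:
  targets:
    - {"slide": [0, 0, 0], "angular": [0, 0, 0], "hand": 0}
    - {"slide": [0, 0, 0], "angular": [0, 0, 0], "hand": 0}
    - {"slide": [0, 0, 0], "angular": [0, 0, 0], "hand": 0}
  squeeze: 50

```text
time_s: 8.43
tcp_pos: [0.4952, -0.3042, 0.1709]
ee_rot: [0.0, 0.086, 0.996, -0.001]
force: [-3.1, -4.8, 3.3]
grip_width: 0.146
grip_force: 50.0
```

```bash
python3 -c "
from h import *
go([.4955,-.3036,.171],80.2);print(r.get_obs()['moment'])"
```

```text
t 8.425 tcp [ 0.4952 -0.3042  0.1709] F [-3.07 -4.83  3.27] w 0.146 slide [-0.0003  0.0012 -0.0002]
tool y 80.18 tilt z [ 2.0e-04 -1.1e-03 -1.0e+00]
angz -0.004
[-1.24634617  0.46038465  0.05177315]
```

Gripped, width 13.7 mm. I'll start with a small lift.

Emit:
jog_arm:
  targets:
    - {"slide": [0, 0, -0.006], "angular": [0, 0, 0], "hand": 0}
    - {"slide": [0, 0, -0.012], "angular": [0, 0, 0], "hand": 0}
    - {"slide": [0, 0, -0.012], "angular": [0, 0, 0], "hand": 0}
    - {"slide": [0, 0, 0], "angular": [0, 0, 0], "hand": 0}
    - {"slide": [0, 0, 0], "angular": [0, 0, 0], "hand": 0}
    - {"slide": [0, 0, 0], "angular": [0, 0, 0], "hand": 0}

```text
time_s: 9.18
tcp_pos: [0.4952, -0.3033, 0.1854]
ee_rot: [-0.0, 0.085, 0.996, 0.0]
force: [-0.1, 0.4, -6.1]
grip_width: 0.145
grip_force: 50.0
```

```bash
python3 -c "
from h import *
go([.4952,-.3042,.271],80.2);print(r.get_obs()['moment'])
import cv2
p,d=r.read_camera('side');cv2.imwrite('pics/c4.png',cv2.resize(p[150:250,310:410,::-1],None,fx=5,fy=5,interpolation=cv2.INTER_CUBIC))"
```

```text
t 9.175 tcp [ 0.4952 -0.3033  0.1854] F [-0.14  0.44 -6.15] w 0.145 slide [-0.0002 -0.0018 -0.1712]
tool y 80.2 tilt z [-4.e-04  3.e-04 -1.e+00]
angz -0.0
[-0.03900366 -0.01909549  0.03680018]
```

View pics/c4.png

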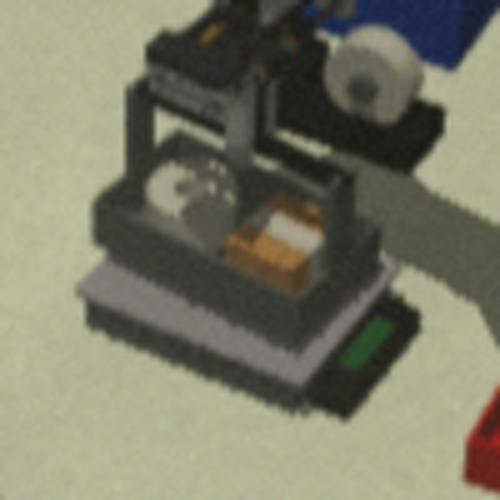

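The caddy is clear of the scale and level, its lower edge parallel to the platform from (95,240) to (300,345), with the goods inside. Load is 6 N and the moment is near zero. I'll lift the rest.

Emit:
jog_arm:
  targets:
    - {"slide": [0, 0, -0.012], "angular": [0, 0, 0], "hand": 0}
    - {"slide": [0, 0, -0.022], "angular": [0, 0, 0], "hand": 0}
    - {"slide": [0, 0, -0.03], "angular": [0, 0, 0], "hand": 0}
    - {"slide": [0, 0, -0.03], "angular": [0, 0, 0], "hand": 0}
    - {"slide": [0, 0, -0.03], "angular": [0, 0, 0], "hand": 0}
    - {"slide": [0, 0, -0.025], "angular": [0, 0, 0], "hand": 0}
    - {"slide": [0, 0, -0.015], "angular": [0, 0, 0], "hand": 0}
    - {"slide": [0, 0, -0.007], "angular": [0, 0, 0], "hand": 0}
    - {"slide": [0, 0, 0], "angular": [0, 0, 0], "hand": 0}
    - {"slide": [0, 0, 0], "angular": [0, 0, 0], "hand": 0}
    - {"slide": [0, 0, 0], "angular": [0, 0, 0], "hand": 0}
    - {"slide": [0, 0, 0], "angular": [0, 0, 0], "hand": 0}

```text
time_s: 10.72
tcp_pos: [0.4953, -0.3034, 0.2709]
ee_rot: [-0.0, 0.085, 0.996, 0.0]
force: [-0.0, -0.5, -6.0]
grip_width: 0.143
grip_force: 50.0
```

```bash
python3 -c "
from h import *
go([.4952,-.3042,.271],80.2);o=r.get_obs();print(o['moment'],abs(o['joint_velocities']).max())
import cv2
p,d=r.read_camera('side');cv2.imwrite('pics/c5.png',cv2.resize(p[110:250,290:430,::-1],None,fx=4,fy=4,interpolation=cv2.INTER_CUBIC))"
```

```text
t 10.725 tcp [ 0.4953 -0.3034  0.2709] F [-0.03 -0.46 -6.03] w 0.143 slide [-0.0001 -0.0017 -0.0003]
tool y 80.2 tilt z [-4.e-04  2.e-04 -1.e+00]
angz 0.0
[ 0.05689704 -0.01261204  0.0284042 ] 0.002033936517927301
```

View pics/c5.png

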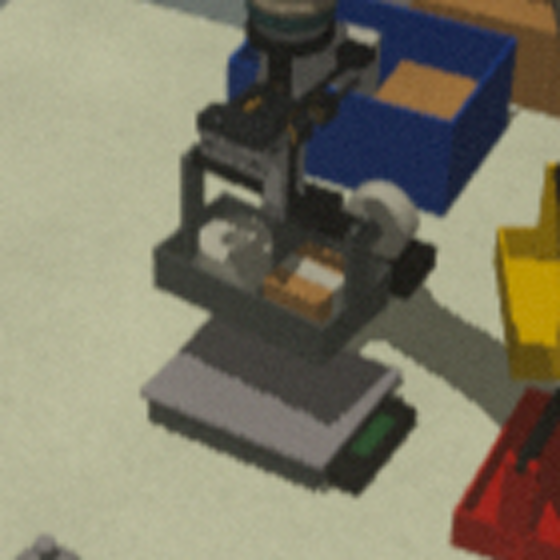

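The caddy hangs 10 cm above the scale with carton (305,285) and roll (235,240) inside. Its lower edge, (155,285) to (320,350), keeps the slope it had on the scale, so it is level. The arm is still.

```bash
python3 -c "
from cell import r
print(r.sign_off())"
```

```text
the job is handed in; nothing more can be done
None
```

The bell was pressed to its stop and released, then the loaded caddy was lifted 10 cm off the scale and handed in at about 11 s, held level and still with its goods inside.

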